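# Show the kettle's limescale filter to the phone camera

## Robot

A 6-joint arm with a two-finger parallel gripper is mounted at the origin on the work surface. World frame = base frame: x ahead of the robot, y to its left, z up, the work surface at z = 0. Lengths are in mm, angles in rad, forces in N, time in s.
With the tool pointing down it reaches from about 350 to 725 mm from the base axis. Payload 6 kg.
Tool frame: the origin (TCP) lies midway between the tips of the shut fingers; the grasp point (between the pads) lies 19 mm behind it; x points along the fingers, y is the direction in which the jaws open and shut, and the axes are right-handed (so a half turn about x gives the same grasp; the last joint's range is limited). The gripper opens to 85 mm and grips with 20 to 120 N. Pads are 22 mm wide; open, the fingers measure 114 mm over their backs; the gripper's body (76 mm by 85 mm) begins 54 mm behind the grasp point. The pads swing forward as they close: fully open they stand 13 mm farther back than shut.
Start: joints at [-0.882, 0.04, 0.085, 0, -1.615, -0.334], TCP at [208.449, -562.603, 231.261] pointing down, gripper open.
Joint ranges: [-2.56, 2.56], [-1.29, 2.01], [-1.08, 1.49], [-3.29, 1.98], [-2.81, -0.18], [-2.99, 2.99]. Speed limits (rad/s): [2.57, 2.57, 3.01, 3.14, 3.14, 3.14].

## Interface

Orientations are given as [roll, pitch, yaw] about the fixed x, y, z axes, in that order (R = Rz(yaw) Ry(pitch) Rx(roll)).
In Python, from plant import robot gives the robot as it stands.
- The arm moves only by the tool servo_tool, never from a script. Its argument "rows" is a list of rows, each a list of 3 entries, a list of its own where there are three numbers: the opening, from 0 (shut) to 1 (fully open), then the shift along the world's x, y, z in m, then the turn about the world's z in degrees. A call has exactly 10 rows; each row is the pose to reach, as a shift and turn from the pose measured when the call began; what a row does not reach only later rows make up. A row lasts 1/10 s, in which the tool goes at most 50 mm and 8.59 degrees, less where a joint would pass 70% of its speed; a pose out of reach is approached as far as the arm can. A call with a gripper value outside its range is refused whole. The fingers move at their own pace and stop on an object; the grip force is fixed at half the most. Time passes only in rows, so rows that repeat a pose let the fingers close, or fill a call up. It gives the time, the measured TCP pose, the force and the opening at its end, in the units of the state.
- robot.get_obs(): the state, without advancing time (a new reading comes with each control period).
- robot.get_image(name): name is "scene" or "top"; returns (picture, depth): 420x560x3 uint8, blue, green, red; 420x560 float32, mm along the optical axis (not along the pixel's ray), 0 where there is no reading.
- robot.calibration(name): a dict with "camera_matrix" (3x3 intrinsics, pixels), "dist" ([k1, k2, p1, p2, k3] as OpenCV has them; the pictures are not rectified), "position" and "orientation" of the camera in the world. Camera axes: x right, y down, z forward; pixel columns grow to the right and rows downward; lengths in mm; the calibration is good to about 2 mm. A picture is of the moment at which its call begins. calibration takes no time and is no camera call.
- robot.close_job(): hands the job in, once; it reports no verdict.
The state is a dict: "clock": time; "q": joint angles; "qvel": joint speeds; "tau": joint torques, N m; "ee_pos": TCP position; "tcp_rot": TCP orientation; "ft_force": force on the tool from outside, world axes, zero at the start; "moment": the same for the moment, N m; "grip_width": opening from 0.0 (shut) to 1.0 (fully open).
Only numpy, scipy, OpenCV 4.12 (cv2) and the standard library are available. Lean on these libraries where they do the work, as an engineer would, in place of code of your own. Each camera call takes 0.05 s, during which the arm holds its last target. There are 200 camera calls.

## Task

Lift the limescale filter up out of the open kettle and hold it in the air in front of the phone on the mini tripod for a close-up: mesh centred on the rear lens and square to it, tab at the top, about 13 cm from the lens. Finish while still holding it there, steady and touching nothing else; leave the kettle standing with its lid open, and do not disturb the phone or the other things on the counter.

Things in the scene. Friction and masses are not known exactly. Their poses are not given: they have to be found in the camera images.
- kettle_mouth (a point): Centre of the open mouth, level with the rim, of a white plastic kettle: loose, 1 kg, rim 190 mm above the counter, 156 mm across at the foot, 138 at the rim, mouth 130 mm inside. x: from spout to handle, z up. Spout lip 95 mm off along -x, handle out to 135 mm along +x. Inside the spout two upright channels hold the filter; they end 25 mm below the rim and leave it 1.5 mm play.
- filter_tab (a point): Grip point of the filter (loose, 20 g, grey plastic, steel mesh): panel 48 mm wide, 56 high, 4 thick, on its top edge a thumb tab 22 wide, 34 high, 9 thick. The point is in the tab, 10 mm below its top, 24 above the panel's top edge; at the start 6 mm above the kettle's rim, 40 mm from the mouth's centre towards the spout. x: normal to the mesh (start: along kettle x), y: width, z: up the tab.
- filter_mesh (a point): Centre of the filter's mesh: the point to centre on the lens. Axes as filter_tab; it lies 52 mm straight below that (-z), and the filter's lower edge is 28 mm further down. At the start the filter stands upright in the kettle's channels: a straight lift of 60 mm frees it, 85 mm clears the rim.
- lens (a point): Rear lens of a phone, grey back, black screen (150 mm high, 72 wide, 8 thick) in a clamp on a mini tripod, legs 85 mm out, on the robot's right. Lens: middle of a round dark bump on the phone's centre line, 26 mm below its top, on the face turned to the robot's left. x: the way it looks, y: across, z: up along the phone. 210 to 270 mm above the counter, looking down 3 to 20 degrees.
- kettle_lid (a joint): Round kettle lid, 132 mm, hinged 68 mm from the mouth's centre towards the handle. Sprung open: 0 = standing open as at the start (leaning 16 degrees back from upright, its edge 320 mm above the counter), -1.85 rad = shut. Its release button on top of the handle is pushed in.
- bowl_mid (a point): Half-way up a round clear glass bowl, 160 mm across, 66 mm high. A bystander.
- sugar_pot_mid (a point): Half-way up a navy ceramic sugar pot with its lid on, 94 mm across, 115 mm high. A bystander.
- tablespoon_mid (a point): Middle of a stainless steel tablespoon lying along its x axis, 215 mm long, 42 mm wide, 18 mm high. A bystander.
- scraper_mid (a point): Near the middle of a scraper with a wooden handle and grey silicone blade lying along its x axis, 265 mm long, 52 mm wide, 12 mm high. A bystander.
There are look-alikes about, which are no part of the job. Of the things like the part that bears lens, leave any that is red; of the rest the larger one is meant.

How it is judged (in metres and radians):
On the way:
1. the filter is drawn up out of the kettle, in the fingers, its lower edge clear above the rim (z of filter_mesh in the frame of kettle_mouth above 0.03 m and contact force between filter and the fingers above 0.5 N), for 0.1 s.
At the end, for the whole second after the job is handed in: Filter held in the fingers, tab up, at rest, touching neither kettle nor phone: mesh centre 100-160 mm ahead of the lens, within 20 mm of its axis, face and width within 0.2 rad of square to it; kettle within 30 mm of its place, lid open, lens within 15 mm of its place (x of filter_mesh in the frame of lens between 0.1 and 0.16 m and y of filter_mesh in the frame of lens between -0.02 and 0.02 m and z of filter_mesh in the frame of lens between -0.02 and 0.02 m and angle between the x axis of filter_mesh and the x axis of lens, either way round below 0.2 rad and angle between the y axis of filter_mesh and the y axis of lens, either way round below 0.2 rad and angle between filter_mesh's own z axis and vertical below 0.7 rad and linear speed of filter below 0.02 m/s and angular speed of filter below 0.2 rad/s and contact force between filter and the fingers above 0.5 N and contact force between filter and kettle below 0.01 N and contact force between filter and tripod below 0.01 N and height (world z) of filter_mesh above 0.1 m and distance of kettle_mouth from where it was at the start of the episode below 0.03 m and value of joint kettle_lid above -0.4 rad and distance of lens from where it was at the start of the episode below 0.015 m); the arm keeps its last pose, push and grip.
It fails at once if the kettle is dragged more than 30 mm or tipped (distance of kettle_mouth from where it was at the start of the episode above 0.03 m or angle between kettle_mouth's own z axis and vertical above 0.15 rad).
It fails at once if the kettle's lid is pushed towards shut (value of joint kettle_lid below -0.4 rad).
It fails at once if the phone is knocked out of its pose (distance of lens from where it was at the start of the episode above 0.015 m).
It fails at once if another thing on the counter is moved more than 30 mm (distance of any of bowl_mid, sugar_pot_mid, tablespoon_mid, scraper_mid from where it was at the start of the episode above 0.03 m).
It also fails if it takes over 38 s, if anything falls off the work surface, if the arm or the gripper's body presses on something with over 40 N, if the wrist force passes 120 N, or if a joint passes its speed limit or range.

## Working session

There is one attempt and no reset: what is moved stays moved. The work goes in short steps, Python scripts to look and compute and a tool call to move; the robot and the scene stay as the last step left them, time stands still between calls to the robot, and variables do not carry over. Pictures are saved under pics/ and viewed, about 8 in all and at most 12, crops included, and the job is handed in when it is done.

Besides the shell and the picture viewer there is one more tool, called after "Request:" by a JSON object that holds its "op" and its "data". servo_tool: Moves the arm, as the interface text tells. Its arguments: {"type":"object","properties":{"rows":{"type":"array","items":{"type":"array"}}},"required":["rows"]}

```bash
mkdir -p pics; ls
cat > h.py <<'E'
import numpy as np, cv2
from scipy.spatial.transform import Rotation as R
from plant import robot
def grab(n,tag):
    im,d=robot.get_image(n); cv2.imwrite(f'pics/{tag}.png',im); np.savez(f'pics/{tag}.npz',im=im,d=d); return im,d
def cam(n):
    c=robot.calibration(n); o=c['orientation']
    o=np.array(o,float)
    M=o if o.shape==(3,3) else R.from_euler('xyz',o).as_matrix()
    return np.array(c['camera_matrix'],float),np.array(c['dist'],float),np.array(c['position'],float),M
def rays(n,uv):
    K,D,p,M=cam(n); x=cv2.undistortPoints(np.array(uv,float).reshape(-1,1,2),K,D).reshape(-1,2)
    return p,np.c_[x,np.ones(len(x))]@M.T
def pts(n,uv,d):
    uv=np.array(uv).reshape(-1,2); p,r=rays(n,uv); return p+r*d[uv[:,1].astype(int),uv[:,0].astype(int)][:,None]
def plane(n,uv,z):
    p,r=rays(n,uv); return p+r*((z-p[2])/r[:,2])[:,None]
def proj(n,P):
    K,D,p,M=cam(n); q=(np.array(P,float).reshape(-1,3)-p)@M
    return cv2.projectPoints(q,np.zeros(3),np.zeros(3),K,D)[0].reshape(-1,2)
E
python3 - <<'E'
from h import *
for n in('scene','top'):
    im,d=grab(n,n+'0'); print(n,robot.calibration(n),(d>0).mean())
print(robot.get_obs())
E
```

```text
pics
scene {'camera_matrix': array([[439.80654908,   0.        , 279.79969714],
       [  0.        , 439.80654908, 206.69090207],
       [  0.        ,   0.        ,   1.        ]]), 'dist': array([0.03929858, 0.        , 0.        , 0.        , 0.        ]), 'position': array([1219.1288281 ,  348.75434745, 1043.10858977]), 'orientation': array([-2.42017804, -0.00866526,  2.16844257])} 0.9959778911564626
top {'camera_matrix': array([[389.85258621,   0.        , 278.76035358],
       [  0.        , 389.85258621, 214.88058138],
       [  0.        ,   0.        ,   1.        ]]), 'dist': array([-0.06980841,  0.        ,  0.        ,  0.        ,  0.        ]), 'position': array([ 420.74949982,  -90.24197381, 1024.56750764]), 'orientation': array([-2.94504797,  0.01571334, -1.57318251])} 0.9958545918367347
{'clock': 0.1, 'q': array([-8.82259493e-01,  4.07574911e-02,  8.39060976e-02, -3.76820514e-04,
       -1.61548147e+00, -3.33661904e-01]), 'qvel': array([-0.00198476, -0.00145085,  0.0010916 ,  0.00051025, -0.00104476,
        0.0005973 ]), 'tau': array([-4.49475410e-03, -3.69348371e+01,  3.48280013e+01,  6.95178777e+00,
       -4.63948338e-03,  4.00079756e-06]), 'ee_pos': array([ 208.42305354, -562.32972638,  230.37911165]), 'tcp_rot': array([1.66417919, 1.56921435, 2.01907066]), 'ft_force': array([-0.79138436, -0.96670301, -0.66273481]), 'moment': array([-0.01682912, -0.02271574, -0.02218545]), 'grip_width': 1.0005395487939557}
```

View pics/scene0.png

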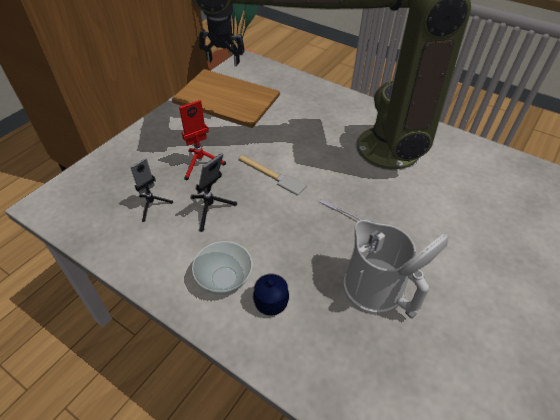

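View pics/top0.png

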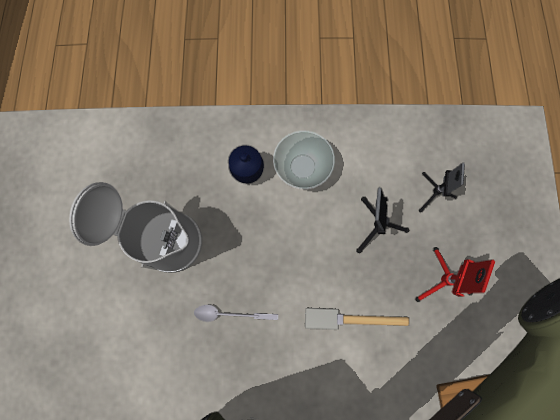

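The non-red candidates are scene (208,185)/top (381,212) and scene (143,180)/top (455,180); the third, at scene (195,130), is red. The first looks larger. I'll confirm that in an enlarged crop, together with the kettle.

Run:
```python
from h import *
s=np.load('pics/scene0.npz');t=np.load('pics/top0.npz')
c=lambda im,x,y,w,h:cv2.resize(im[y:y+h,x:x+w],(400,300),interpolation=cv2.INTER_CUBIC)
a=np.vstack([np.hstack([c(s['im'],120,130,133,100),c(t['im'],340,150,133,100)]),np.hstack([c(s['im'],330,200,133,100),c(t['im'],90,180,133,100)])])
cv2.imwrite('pics/crop1.png',a)
# points, height map of top
for n,f in(('scene',s),('top',t)):
    d=f['d'];v,u=np.mgrid[:420,:560];P=pts(n,np.c_[u.ravel(),v.ravel()],d).reshape(420,560,3)
    np.save(f'pics/P{n}.npy',P)
P=np.load('pics/Ptop.npy')
for b in((340,180,415,260),(415,155,475,215)):
    q=P[b[1]:b[3],b[0]:b[2]].reshape(-1,3); q=q[q[:,2]>60]; print(b,len(q),q.max(0),q.min(0))
P=np.load('pics/Pscene.npy')
for b in((185,150,245,225),(125,155,172,220)):
    q=P[b[1]:b[3],b[0]:b[2]].reshape(-1,3); q=q[q[:,2]>60]; print(b,len(q),q.max(0),q.min(0))
```

```text
(340, 180, 415, 260) 512 [ 636.4445908   -90.24197381 1024.56750764] [ 420.74949982 -354.44305134   60.19004173]
(415, 155, 475, 215) 540 [ 713.33916498  -90.24197381 1024.56750764] [ 420.74949982 -501.52125026   60.38298956]
(185, 150, 245, 225) 733 [1219.1288281   348.75434745 1043.10858977] [ 438.84055721 -501.28124978   60.01473004]
(125, 155, 172, 220) 585 [1219.1288281   348.75434745 1043.10858977] [ 651.13922733 -499.25871353   60.21092841]
```

View pics/crop1.png

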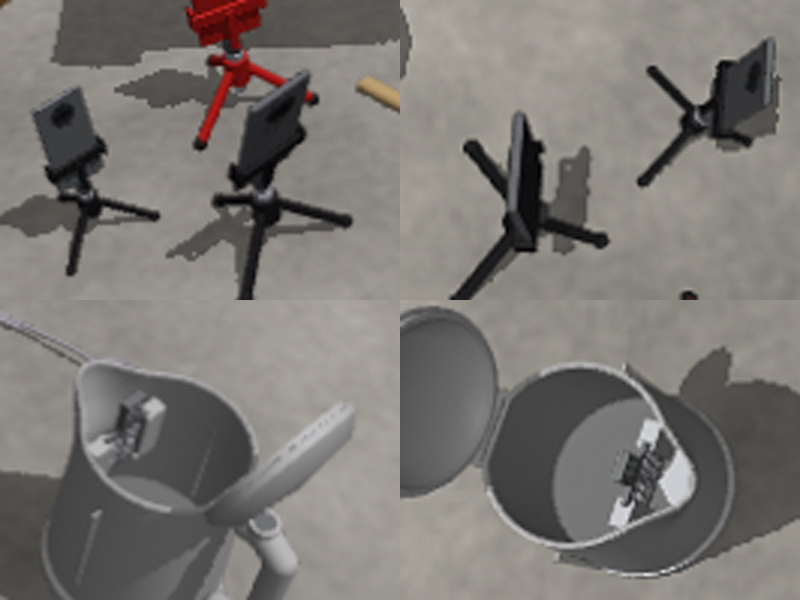

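Run:
```python
from h import *
from scipy.optimize import least_squares
np.set_printoptions(precision=3,suppress=True)
s=np.load('pics/scene0.npz');t=np.load('pics/top0.npz');PS=np.load('pics/Pscene.npy');PT=np.load('pics/Ptop.npy')
def box(P,f,b):
    q=P[b[1]:b[3],b[0]:b[2]].reshape(-1,3);c=f['im'][b[1]:b[3],b[0]:b[2]].reshape(-1,3).astype(float)
    v,u=np.mgrid[b[1]:b[3],b[0]:b[2]];uv=np.c_[u.ravel(),v.ravel()]
    k=(q[:,2]>5)&(q[:,2]<400);return q[k],c[k],uv[k]
# phone
q,c,uv=box(PS,s,(195,150,226,195)); k=(q[:,2]>130)&(q[:,1]>-380)&(q[:,1]<-220);q,c,uv=q[k],c[k],uv[k]
print('phone pts',len(q),q.min(0),q.max(0))
best=None;rng=np.random.default_rng(0)
for i in range(500):
    a=q[rng.choice(len(q),3,False)];n=np.cross(a[1]-a[0],a[2]-a[0]);n/=np.linalg.norm(n)+1e-9
    inl=abs((q-a[0])@n)<2.5
    if best is None or inl.sum()>best.sum():best=inl
p=q[best];m=p.mean(0);n=np.linalg.svd(p-m)[2][2];n*=np.sign(n[1]);print('plane n',best.sum(),m,n,'down deg',np.degrees(np.arcsin(-n[2])),'yaw',np.degrees(np.arctan2(n[1],n[0])))
y=np.cross([0,0,1],n);y/=np.linalg.norm(y);z=np.cross(n,y)
e=np.c_[(p-m)@y,(p-m)@z];print('extent y',e[:,0].min(),e[:,0].max(),'z',e[:,1].min(),e[:,1].max(), 'rectangle',cv2.minAreaRect(e.astype(np.float32)))
yc=(np.percentile(e[:,0],1)+np.percentile(e[:,0],99))/2
L=m+y*yc+z*(e[:,1].max()-26);print('lens by edges',L)
g=c.mean(1);dk=best&(g<40)&(((q-m)@z)>e[:,1].max()-55);print('dark px',dk.sum(),uv[dk].mean(0),'pos',q[dk].mean(0))
# top view screen
q,c,uv=box(PT,t,(370,183,392,240));k=(q[:,2]>120);q=q[k];print('top phone',len(q),q.min(0),q.max(0),'topmost',q[q[:,2]>q[:,2].max()-6].mean(0))
# rim
for nm,P,f,b in(('top',PT,t,(105,185,215,280)),('scene',PS,s,(335,210,440,320))):
    q,c,uv=box(P,f,b);k=(q[:,2]>183)&(q[:,2]<196);r=q[k]
    w=np.ones(len(r),bool);x0=np.r_[np.median(r[:,:2],0),69]
    sol=least_squares(lambda x:np.hypot(r[:,0]-x[0],r[:,1]-x[1])-x[2],x0,loss='cauchy',f_scale=2);ctr=sol.x[:2]
    dd=r[:,:2]-ctr;R_=np.hypot(*dd.T);far=R_>R_.max()-5
    print(nm,'rim',len(r),sol.x,r[:,2].mean(),'spout tip',dd[far].mean(0),R_.max(),np.degrees(np.arctan2(*dd[far].mean(0)[::-1])))
    tb=q[(q[:,2]>197)&(q[:,2]<212)&(np.hypot(q[:,0]-ctr[0],q[:,1]-ctr[1])<60)]
    print(' tab',len(tb),tb.min(0),tb.max(0),tb.mean(0),cv2.minAreaRect(tb[:,:2].astype(np.float32)), (tb.mean(0)[:2]-ctr))
    ld=q[(q[:,2]>225)&(q[:,2]<330)]
    if nm=='top':
        q2,_,_=box(P,f,(60,170,140,260));ld=q2[(q2[:,2]>220)&(q2[:,2]<330)]
    if len(ld)>20:
        mm=ld.mean(0);nn=np.linalg.svd(ld-mm)[2][2];print(' lid',len(ld),mm,nn,ld.min(0),ld.max(0),np.degrees(np.arctan2(*(ctr-mm[:2])[::-1])))
# obstacles
for nm,b in(('pot',(225,140,268,188)),('bowl',(270,128,338,190))):
    q,c,uv=box(PT,t,b);q=q[q[:,2]>25];print(nm,q.min(0),q.max(0))
```

```text
phone pts 534 [ 555.245 -328.187  130.95 ] [ 640.303 -271.375  252.76 ]
plane n 372 [ 602.403 -293.615  197.938] [ 0.139  0.935 -0.328] down deg 19.132338104121214 yaw 81.55234237038954
extent y -40.42714517020173 42.83027577688497 z -69.0471664265921 57.46832539271452 rectangle ((-0.36089324951171875, -5.7688751220703125), (82.91390228271484, 123.52794647216797), 2.315250873565674)
lens by edges [ 602.944 -283.269  227.668]
dark px 102 [211.382 166.667] pos [ 603.068 -285.167  220.589]
top phone 444 [ 551.986 -333.57   120.333] [ 636.445 -273.599  252.17 ] topmost [ 596.663 -281.342  248.799]
top rim 548 [552.451 207.691  67.731] 191.08495946679275 spout tip [-25.089 -86.014] 92.29824106332083 -106.26128070244282
 tab 52 [530.925 165.065 197.561] [552.24  177.654 206.735] [541.565 170.865 203.506] ((541.5594482421875, 171.22604370117188), (10.753756523132324, 21.63812828063965), 75.90198516845703) [-10.886 -36.826]
 lid 2027 [580.746 304.576 263.308] [ 0.28   0.945 -0.168] [513.633 265.05  220.   ] [641.203 326.154 321.394] -106.28051429085656
scene rim 571 [554.606 209.722  67.995] 188.87663158313617 spout tip [ 32.034 104.062] 111.80790469103358 72.88965788116153
 tab 40 [532.501 165.581 197.608] [555.709 180.947 205.707] [544.384 173.416 201.909] ((542.9340209960938, 172.8001251220703), (9.075814247131348, 23.99578094482422), 67.41873168945312) [-10.221 -36.306]
 lid 622 [617.714 301.255 288.829] [-0.54  -0.842 -0.002] [566.355 268.502 229.463] [644.535 325.51  320.524] -124.58447648860053
pot [704.544 -34.606  25.726] [792.024  57.029 118.4  ]
bowl [ 680.077 -219.155   25.041] [836.188 -61.     72.416]
```

The crop shows the larger dark-grey phone at scene (208,173) with its lens bump near (217,165). Its back faces +y and down. The small one at (143,180) is the look-alike. I'll refine the lens position and phone plane, and get the tool yaw.

Run:
```python
from h import *
np.set_printoptions(precision=3,suppress=True)
s=np.load('pics/scene0.npz');PS=np.load('pics/Pscene.npy');PT=np.load('pics/Ptop.npy')
g=s['im'].mean(2)
for v in range(153,190,2):print(v,g[v,198:227].astype(int))
def fit(q):
    best=None;rng=np.random.default_rng(0)
    for i in range(800):
        a=q[rng.choice(len(q),3,False)];n=np.cross(a[1]-a[0],a[2]-a[0]);n/=np.linalg.norm(n)+1e-9
        inl=abs((q-a[0])@n)<1.5
        if best is None or inl.sum()>best.sum():best=inl
    p=q[best];m=p.mean(0);n=np.linalg.svd(p-m)[2][2];n*=np.sign(n[1]);return best.sum(),m,n,np.degrees(np.arcsin(-n[2])),np.degrees(np.arctan2(n[1],n[0]))
for nm,P,b in(('scene',PS,(195,150,226,195)),('top',PT,(366,180,396,240))):
    q=P[b[1]:b[3],b[0]:b[2]].reshape(-1,3)
    for z0 in(150,180):
        k=(q[:,2]>z0)&(q[:,2]<300)&(q[:,1]>-340)&(q[:,1]<-250);print(nm,z0,fit(q[k]))
p,r=rays('scene',[(216,165)]);m=np.array([602.4,-293.6,197.9]);n=np.array([.139,.935,-.328])
print('lens ray',p+r[0]*(((m-p)@n)/(r[0]@n)))
o=robot.get_obs();M=R.from_euler('xyz',o['tcp_rot']).as_matrix();print(M,'jaw yaw',np.degrees(np.arctan2(M[1,1],M[0,1])))
```

```text
153 [ 40  40  43  44  43  52  61  68  76  86  97 111 128 129 128 132 134 136
 137 137 135 134 116 111 114 136 142 141 140]
155 [ 41  41  44  44  43  78 107  74  48  53  61  68  75  85  97 112 134 138
 138 121 101 106 101  89  62 110 138 141 141]
157 [ 35  42  43  43  84 126 135 138 135 129 109  70  46  51  59  68  80  99
 106 104  91  58  40  38  61 128 140 140 141]
159 [ 87  82  78  82 129 133 133 134 136 138 136 134 130  98  79 103 106  96
  67  47  39  39  37  37 108 137 143 144 144]
161 [ 82 122 127 129 129 131 132 133 134 134 107  86 107 107  99  73  46  34
  36  37  38  39  38  46  73  76  63  93 134]
163 [ 76  76  76  77  77  76  75  68  77 106 108 102  66  47  33  38  28  18
  13  18  35  38  38  42  42  34  27  23 123]
165 [120 130 131 131 113  82 110 109 103  78  51  40  29  33  24  14   9   8
  15  33  39  38  77 121  93  73 117 129 134]
167 [128 129 129 129  83  59  60  49  40  38  38  31  18  14   7   9   9  23
  34  37  37  37 120 133 132 133 135 135 137]
169 [130 127 125 111  60  38  38  39  38  39  25  16  12  10  20  28  29  36
  38  39  37  95 128 135 135 134 132 13
[... 1313 characters left out ...]
26,  0.934, -0.334]), np.float64(19.534009269473923), np.float64(82.32205178665684))
scene 180 (np.int64(191), array([ 602.264, -287.335,  215.449]), array([ 0.123,  0.933, -0.338]), np.float64(19.771367158763557), np.float64(82.51756620262161))
top 150 (np.int64(239), array([ 594.852, -298.89 ,  208.823]), array([ 0.127,  0.93 , -0.345]), np.float64(20.19903084983665), np.float64(82.20333218567822))
top 180 (np.int64(179), array([ 595.491, -293.522,  223.666]), array([ 0.129,  0.928, -0.351]), np.float64(20.520705437421146), np.float64(82.06463427806834))
lens ray [ 584.189 -286.08   211.618]
[[-0.001 -0.347  0.938]
 [ 0.001  0.938  0.347]
 [-1.     0.002 -0.   ]] jaw yaw 110.33377694102306
```

Request:
{"op": "servo_tool", "data": {"rows": [[1, [0, 0, 0.05], 0], [1, [0, 0, 0.1], 0], [1, [0, 0.02, 0.14], 0], [0.8, [0.02, 0.06, 0.15], 5], [0.6, [0.04, 0.1, 0.15], 10], [0.45, [0.06, 0.14, 0.15], 15], [0.45, [0.08, 0.18, 0.15], 20], [0.45, [0.1, 0.22, 0.15], 25], [0.45, [0.12, 0.26, 0.15], 30], [0.45, [0.14, 0.3, 0.15], 35]]}}

```text
clock: 1.1
ee_pos: [348.7, -260.6, 380.2]
tcp_rot: [1.477, 1.569, 2.446]
ft_force: [1.6, -0.6, 0.2]
grip_width: 0.449
```

Request:
{"op": "servo_tool", "data": {"rows": [[0.45, [0.019, 0.043, 0], 2], [0.45, [0.039, 0.086, 0], 4], [0.45, [0.058, 0.13, 0], 6], [0.45, [0.077, 0.173, 0], 8], [0.45, [0.097, 0.216, 0], 10], [0.45, [0.116, 0.259, 0], 12], [0.45, [0.135, 0.302, 0], 14], [0.45, [0.154, 0.346, -0.01], 16], [0.45, [0.174, 0.389, -0.04], 18], [0.45, [0.193, 0.432, -0.08], 18.4]]}}

```text
clock: 2.1
ee_pos: [536.8, 161.2, 311.0]
tcp_rot: [0.578, 1.569, 1.87]
ft_force: [0.6, -0.2, 0.5]
grip_width: 0.451
```

```bash
cat > st.py <<'E'
from h import *
np.set_printoptions(precision=3,suppress=True)
def st():
    o=robot.get_obs();M=R.from_euler('xyz',o['tcp_rot']).as_matrix()
    print(o['clock'],o['ee_pos'],'jaw yaw',np.degrees(np.arctan2(M[1,1],M[0,1])),'q',o['q'],'F',o['ft_force'],'w',o['grip_width'])
E
python3 - <<'E'
from st import *
st()
im,d=grab('scene','s1'); st()
cv2.imwrite('pics/c2.png',cv2.resize(im[140:320,300:540],(800,600)))
E
```

```text
2.1 [536.795 161.167 311.009] jaw yaw 164.04005573814064 q [ 0.649 -0.041  0.15  -0.001 -1.761 -0.928] F [ 0.636 -0.159  0.533] w 0.4511774479907875
2.15 [536.275 165.17  301.568] jaw yaw 164.178352807134 q [ 0.653 -0.033  0.142 -0.006 -1.756 -0.93 ] F [-0.264  2.097 -9.427] w 0.449424146666597
```

View pics/c2.png

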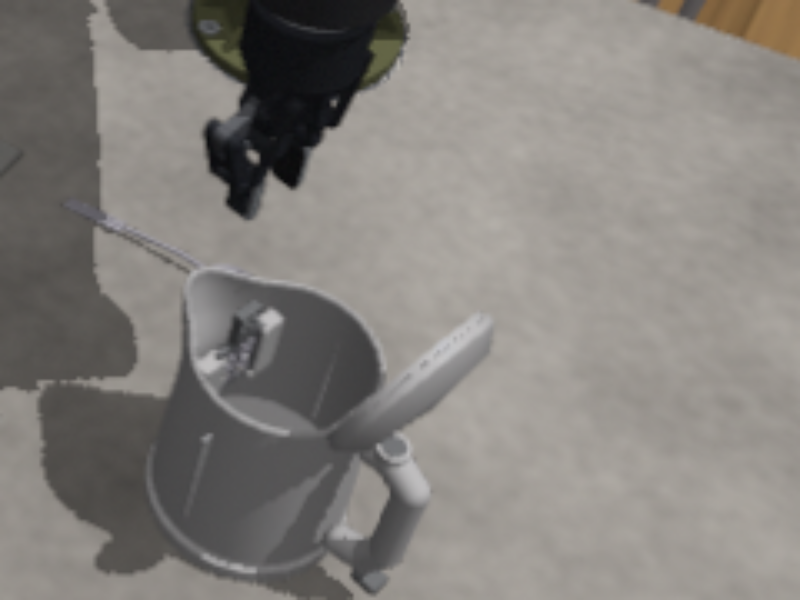

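The gripper hovers above the spout; the kettle, lid and tab (scene ≈ (378,238)) are undisturbed. Settle, then descend halfway.

Request:
{"op": "servo_tool", "data": {"rows": [[0.45, [0.004, 0.006, 0], 0], [0.45, [0.005, 0.006, -0.01], 0], [0.45, [0.005, 0.006, -0.02], 0], [0.45, [0.005, 0.006, -0.03], 0], [0.45, [0.005, 0.006, -0.04], 0], [0.45, [0.005, 0.006, -0.05], 0], [0.45, [0.005, 0.006, -0.06], 0], [0.45, [0.005, 0.006, -0.07], 0], [0.45, [0.005, 0.006, -0.07], 0], [0.45, [0.005, 0.006, -0.07], 0]]}}

```text
clock: 3.15
ee_pos: [541.3, 171.1, 231.6]
tcp_rot: [2.01, 1.559, -2.978]
ft_force: [-1.0, -0.9, 0.8]
grip_width: 0.451
```

Run:
```python
from st import *
st()
a,_=grab('scene','s2');b,_=grab('top','t2')
c=lambda im,x,y,w,h:cv2.resize(im[y:y+h,x:x+w],(400,400),interpolation=cv2.INTER_CUBIC)
cv2.imwrite('pics/c3.png',np.hstack([c(a,330,180,100,100),c(b,100,180,100,100)]))
```

```text
3.15 [541.283 171.052 231.588] jaw yaw 164.17900729483935 q [ 0.656 -0.035  0.012 -0.006 -1.628 -0.932] F [-1.022 -0.934  0.787] w 0.45127989344175756
```

View pics/c3.png

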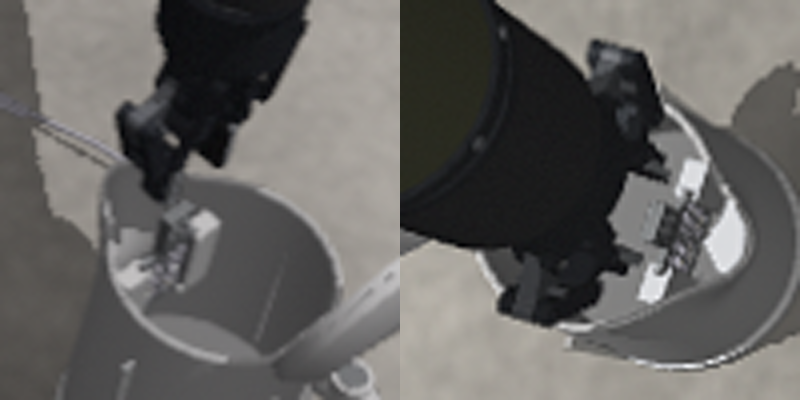

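The jaws straddle the tab across its width (scene ≈ (374,233)). Continue down, watching the force.

Request:
{"op": "servo_tool", "data": {"rows": [[0.45, [0.001, 0, -0.008], 0], [0.45, [0.001, 0, -0.016], 0], [0.45, [0.001, 0, -0.024], 0], [0.45, [0.001, 0, -0.03], 0], [0.45, [0.001, 0, -0.036], 0], [0.45, [0.001, 0, -0.042], 0], [0.45, [0.001, 0, -0.047], 0], [0.45, [0.001, 0, -0.051], 0], [0.45, [0.001, 0, -0.053], 0], [0.45, [0.001, 0, -0.053], 0]]}}

```text
clock: 4.25
ee_pos: [542.4, 171.2, 179.0]
tcp_rot: [1.973, 1.56, -3.015]
ft_force: [-0.2, -0.4, -0.3]
grip_width: 0.449
```

Request:
{"op": "servo_tool", "data": {"rows": [[0.38, [0, 0, 0], 0], [0.34, [0, 0, 0], 0], [0.31, [0, 0, 0], 0], [0.29, [0, 0, 0], 0], [0.28, [0, 0, 0], 0], [0.27, [0, 0, 0], 0], [0.26, [0, 0, 0], 0], [0.25, [0, 0, 0], 0], [0.2, [0, 0, 0], 0], [0.0, [0, 0, 0], 0]]}}

```text
clock: 5.25
ee_pos: [542.5, 171.2, 179.3]
tcp_rot: [1.97, 1.56, -3.018]
ft_force: [-0.5, 0.1, 1.9]
grip_width: 0.238
```

Request:
{"op": "servo_tool", "data": {"rows": [[0, [0, 0, 0.003], 0], [0, [0, 0, 0.008], 0], [0, [0, 0, 0.015], 0], [0, [0, 0, 0.025], 0], [0, [0, 0, 0.037], 0], [0, [0, 0, 0.05], 0], [0, [0, 0, 0.065], 0], [0, [0, 0, 0.08], 0], [0, [0, 0, 0.1], 0], [0, [0, 0, 0.12], 0]]}}

```text
clock: 6.25
ee_pos: [542.5, 171.1, 301.0]
tcp_rot: [1.961, 1.56, -3.027]
ft_force: [0.5, 0.8, -0.7]
grip_width: 0.241
```

Run:
```python
from st import *
st()
a,da=grab('scene','s3')
P=pts('scene',np.stack(np.meshgrid(np.arange(560),np.arange(420)),-1).reshape(-1,2),da);q=P[(P[:,2]>182)&(P[:,2]<196)&(np.hypot(P[:,0]-553,P[:,1]-208)<80)]
PS=np.load('pics/Pscene.npy').reshape(-1,3);q0=PS[(PS[:,2]>182)&(PS[:,2]<196)&(np.hypot(PS[:,0]-553,PS[:,1]-208)<80)]
print(len(q),q.mean(0),len(q0),q0.mean(0))
cv2.imwrite('pics/c4.png',cv2.resize(a[120:300,310:550],(800,600)))
```

```text
6.25 [542.49  171.11  301.001] jaw yaw 164.18360193263592 q [ 0.655 -0.014  0.159 -0.005 -1.753 -0.932] F [ 0.521  0.774 -0.734] w 0.24076205434967807
413 [558.756 210.268 188.584] 476 [556.365 204.709 188.503]
```

View pics/c4.png

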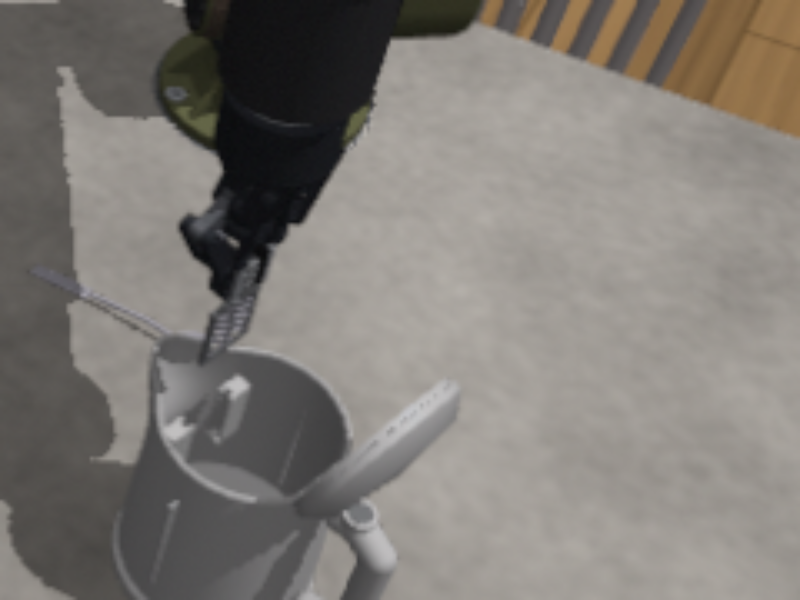

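The filter is out, held upright in the fingers (mesh at scene ≈ (380,218)), and the kettle stands with its lid open.

The moves only turn about world z, but the lens looks about 20° down. So the filter has to be pivoted in the pads about the jaw axis: I'll press its lower edge on a free patch of counter at about (560,-60) and lean it.

Request:
{"op": "servo_tool", "data": {"rows": [[0, [0.002, -0.035, 0], 1], [0, [0.004, -0.075, 0], 2], [0, [0.006, -0.115, 0], 4], [0, [0.01, -0.155, 0], 6], [0, [0.014, -0.195, -0.01], 8], [0, [0.018, -0.231, -0.04], 8], [0, [0.018, -0.231, -0.085], 8], [0, [0.018, -0.231, -0.13], 8], [0, [0.018, -0.231, -0.17], 8], [0, [0.018, -0.231, -0.2], 8]]}}

```text
clock: 7.3
ee_pos: [560.5, -60.3, 103.0]
tcp_rot: [1.731, 1.564, -3.118]
ft_force: [-0.1, 0.3, -0.2]
grip_width: 0.243
```

Request:
{"op": "servo_tool", "data": {"rows": [[0, [0, 0, -0.01], 0], [0, [0, 0, -0.016], 0], [0, [0, 0, -0.016], 0], [0, [0, 0, -0.016], 0], [0, [0, 0, -0.016], 0], [0, [0, 0, -0.016], 0], [0, [0, 0, -0.016], 0], [0, [0, 0, -0.016], 0], [0, [0, 0, -0.016], 0], [0, [0, 0, -0.016], 0]]}}

```text
clock: 8.3
ee_pos: [560.5, -60.3, 87.0]
tcp_rot: [1.734, 1.564, -3.116]
ft_force: [0.2, -0.8, -0.1]
grip_width: 0.242
```

Run:
```python
from st import *
st()
a,da=grab('scene','s4')
x,y,z=robot.get_obs()['ee_pos'];u=proj('scene',[[x,y,z-20]])[0].astype(int);print(u)
cv2.imwrite('pics/c5.png',cv2.resize(a[u[1]-60:u[1]+60,u[0]-80:u[0]+80],(640,480),interpolation=cv2.INTER_CUBIC))
```

```text
8.3 [560.482 -60.274  86.955] jaw yaw 172.13400599796933 q [ 0.248 -0.018 -0.237 -0.002 -1.359 -0.385] F [ 0.172 -0.751 -0.099] w 0.2421715488365106
[288 229]
```

View pics/c5.png

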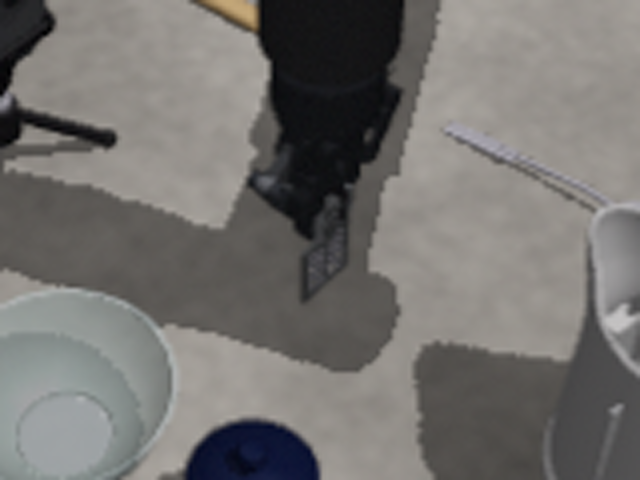

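The filter hangs just above free counter at scene (290,238), clear of bowl, pot and tripod. Lower it until contact.

Request:
{"op": "servo_tool", "data": {"rows": [[0, [0, 0, -0.006], 0], [0, [0, 0, -0.012], 0], [0, [0, 0, -0.016], 0], [0, [0, 0, -0.019], 0], [0, [0, 0, -0.021], 0], [0, [0, 0, -0.022], 0], [0, [0, 0, -0.023], 0], [0, [0, 0, -0.024], 0], [0, [0, 0, -0.024], 0], [0, [0, 0, -0.024], 0]]}}

```text
clock: 9.35
ee_pos: [560.7, -60.6, 66.1]
tcp_rot: [1.927, 1.565, -2.922]
ft_force: [-7.1, 1.6, 14.1]
grip_width: 0.24
```

Request:
{"op": "servo_tool", "data": {"rows": [[0, [0, 0, -0.003], 0], [0, [0, 0.003, -0.003], 0], [0, [0.001, 0.006, -0.003], 0], [0, [0.001, 0.009, -0.004], 0], [0, [0.002, 0.012, -0.004], 0], [0, [0.002, 0.015, -0.004], 0], [0, [0.002, 0.018, -0.005], 0], [0, [0.003, 0.021, -0.006], 0], [0, [0.003, 0.024, -0.006], 0], [0, [0.004, 0.027, -0.007], 0]]}}

```text
clock: 10.35
ee_pos: [566.9, -35.3, 63.9]
tcp_rot: [-2.966, 1.566, -1.532]
ft_force: [-5.0, -4.9, 19.2]
grip_width: 0.241
```

```bash
cat >> st.py <<'E'
def tilt(tag):
    im,d=grab('scene',tag);o=robot.get_obs();x,y,z=o['ee_pos'];u0,v0=proj('scene',[[x,y,z-25]])[0].astype(int)
    v,u=np.mgrid[v0-25:v0+35,u0-35:u0+35];P=pts('scene',np.c_[u.ravel(),v.ravel()],d)
    k=(P[:,2]>max(5,z-75))&(P[:,2]<z-8)&(np.hypot(P[:,0]-x,P[:,1]-y)<60);p=P[k]
    rng=np.random.default_rng(0);best=None
    for i in range(500):
        a=p[rng.choice(len(p),3,False)];n=np.cross(a[1]-a[0],a[2]-a[0]);n/=np.linalg.norm(n)+1e-9
        b=abs((p-a[0])@n)<2
        if best is None or b.sum()>best.sum():best=b
    q=p[best];m=q.mean(0);n=np.linalg.svd(q-m)[2][2];n*=np.sign(n[1])
    print('filter',len(p),best.sum(),m,'n',n,'down',np.degrees(np.arcsin(-n[2])),'yaw',np.degrees(np.arctan2(n[1],n[0])),'lo/hi z',q[:,2].min(),q[:,2].max())
    return im,u0,v0,n,q
E
python3 - <<'E'
from st import *
st();tilt('s5')
E
```

```text
10.35 [566.901 -35.292  63.937] jaw yaw 172.20089615344017 q [ 0.294  0.001 -0.264  0.005 -1.308 -0.432] F [-4.99  -4.866 19.217] w 0.24075600039569195
filter 85 70 [570.477 -43.91   26.127] n [ 0.143  0.975 -0.171] down 9.834575380626012 yaw 81.64212838550242 lo/hi z 5.235998881270007 55.21925801015891
```

Request:
{"op": "servo_tool", "data": {"rows": [[0, [0, 0.002, -0.004], 0], [0, [0, 0.004, -0.006], 0], [0, [0.001, 0.007, -0.007], 0], [0, [0.001, 0.01, -0.008], 0], [0, [0.002, 0.013, -0.009], 0], [0, [0.002, 0.016, -0.01], 0], [0, [0.002, 0.018, -0.01], 0], [0, [0.002, 0.02, -0.011], 0], [0, [0.002, 0.02, -0.011], 0], [0, [0.002, 0.02, -0.011], 0]]}}

```text
clock: 11.4
ee_pos: [571.8, -16.0, 57.7]
tcp_rot: [-2.21, 1.56, -0.774]
ft_force: [-0.6, -3.3, 14.2]
grip_width: 0.24
```

Run:
```python
from st import *
st();im,u,v,n,q=tilt('s6')
cv2.imwrite('pics/c6.png',cv2.resize(im[v-45:v+45,u-60:u+60],(640,480),interpolation=cv2.INTER_CUBIC))
```

```text
11.4 [571.757 -16.026  57.662] jaw yaw 172.26392662630744 q [ 0.329  0.009 -0.269  0.01  -1.288 -0.467] F [-0.569 -3.333 14.234] w 0.24043031818713745
filter 28 14 [589.316 -39.563  25.571] n [ 0.171  0.935 -0.31 ] down 18.071603197113493 yaw 79.62975245659776 lo/hi z 11.958622640770955 43.21041197723741
```

View pics/c6.png

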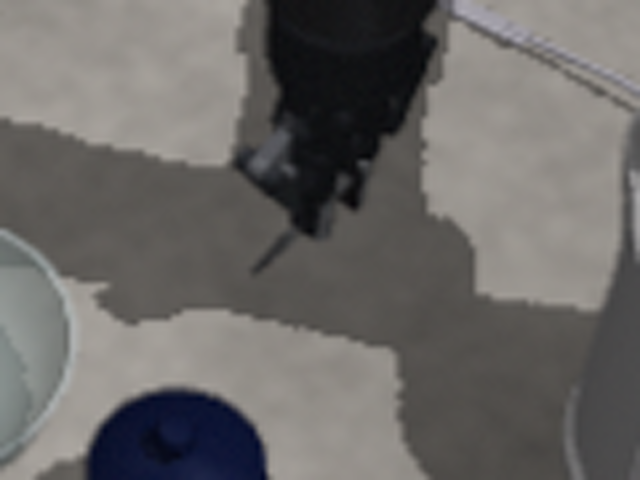

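The image shows the filter leaning, almost edge-on to the scene camera (lower edge at ≈ (289,262)). That implies roughly 20–28°. Lift it clear and measure in the air.

Request:
{"op": "servo_tool", "data": {"rows": [[0, [0, 0, 0.01], 0], [0, [0, -0.005, 0.03], 0], [0, [0.01, -0.015, 0.06], 0], [0, [0.02, -0.03, 0.095], 0], [0, [0.03, -0.05, 0.125], 0], [0, [0.04, -0.065, 0.145], 0], [0, [0.045, -0.075, 0.152], 0], [0, [0.047, -0.08, 0.152], 0], [0, [0.047, -0.08, 0.152], 0], [0, [0.047, -0.08, 0.152], 0]]}}

```text
clock: 12.45
ee_pos: [618.3, -95.6, 208.5]
tcp_rot: [-2.322, 1.561, -0.886]
ft_force: [0.1, 0.3, -0.6]
grip_width: 0.238
```

Run:
```python
from st import *
st();o=robot.get_obs();x,y,z=o['ee_pos']
for n in('scene','top'):
    im,d=grab(n,n+'7');u0,v0=proj(n,[[x,y,z-25]])[0].astype(int)
    v,u=np.mgrid[max(v0-60,0):v0+60,u0-60:u0+60];P=pts(n,np.c_[u.ravel(),v.ravel()],d)
    k=(P[:,2]>z-75)&(P[:,2]<z-6)&(np.hypot(P[:,0]-x,P[:,1]-y)<70);p=P[k]
    a,b=np.array([.135,.99,0]),np.array([.99,-.135,0])
    w=np.c_[(p-[x,y,z+17])@a,(p-[x,y,z+17])@b,p[:,2]-z-17]
    print(n,len(p));
    for lo in range(-85,-20,6):
        s=w[(w[:,2]>lo)&(w[:,2]<=lo+6)]
        if len(s):print(lo+3,len(s),s[:,0].min(),np.median(s[:,0]),s[:,0].max(),'y',s[:,1].min(),s[:,1].max(), 'ang',np.degrees(np.arctan2(-np.median(s[:,0]),-np.median(s[:,2]))))
    if n=='top':cv2.imwrite('pics/c7.png',np.hstack([cv2.resize(I[q-50:q+50,r-50:r+50],(400,400)) for I,(r,q) in ((np.load('pics/scene7.npz')['im'],proj('scene',[[x,y,z-25]])[0].astype(int)),(im,(u0,v0)))]))
```

```text
12.45 [618.269 -95.618 208.517] jaw yaw 172.273141800908 q [ 0.171  0.1    0.104  0.008 -1.57  -0.306] F [ 0.12   0.348 -0.61 ] w 0.23838304774498512
scene 59
-76 3 -28.44170235890836 -27.587832881407422 -27.118117244156114 y -13.944628028450435 20.071688722749695 ang 20.618119583694934
-70 13 -28.70270064378738 -26.45041464052285 -25.006291578794453 y -16.856362667458708 26.212263208372786 ang 20.466056799431026
-64 9 -25.970690406571414 -24.25555214369948 -23.774593045040316 y -8.805015084503887 24.963021308406425 ang 20.85399506371546
-58 5 -25.612699520413116 -22.181361849795195 -21.578541782686152 y 2.1448516914006888 25.301786547446216 ang 21.563550559870507
-52 5 -22.450253348564495 -19.682591786283712 -19.234147743394114 y 8.240634612322962 24.280040938530288 ang 20.983702121701697
-46 9 -21.515247796242246 -17.096833724925695 -16.429683820680825 y -22.94474169918836 24.956562220108143 ang 20.397681019066656
-40 4 -17.196688148757723 -15.448230765903492 -13.325713936323153 y -18.668087059609892 25.447295787420096 ang 21.49754284863999
-34 5 -17.08432769116402 -13.450425704050
[... 798 characters left out ...]
23.857277009153666 9.544928898694312 ang 23.742507069668008
-46 14 -22.802620578181887 -20.158246141806323 -16.52542509555533 y -23.612947075768645 4.252652496295332 ang 23.961998446260484
-40 11 -20.61339949020649 -18.367087706773617 -17.32619379460129 y -23.72564346512558 2.6708020981054084 ang 24.885155726625047
-34 12 -18.176357512462587 -15.983378558218089 -14.115805508358543 y -23.05930155949439 -0.07618891697918981 ang 24.74029204878978
-28 4 -16.32868984682804 -15.21033523378332 -14.129266871229502 y -24.32787250141778 -7.559586583996906 ang 27.42967413249124
-22 4 -13.957424090677423 -12.975056780584179 -12.561939298787188 y -23.72641878416533 -12.673151923932073 ang 28.768785440496
```

View pics/c7.png

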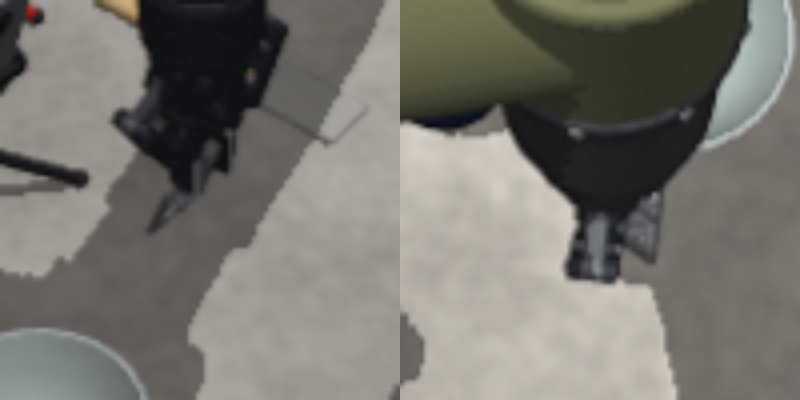

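The filter leans about 20° in the air (slope 18.6° from scene, 21.1° from top), square to the lens at 19.5–20.5°. Refine the lens centre before the final move.

Run:
```python
from h import *
np.set_printoptions(precision=2,suppress=True)
n=np.array([.127,.932,-.34]);n/=np.linalg.norm(n);y=np.cross([0,0,1],n);y/=np.linalg.norm(y);z=np.cross(n,y)
O=np.array([602,-287.3,215.4])  # on the back face
for nm,f,b in(('scene','scene0',(195,150,228,195)),('top','top0',(366,180,396,240))):
    a=np.load(f'pics/{f}.npz');P=np.load(f'pics/P{nm}.npy')[b[1]:b[3],b[0]:b[2]].reshape(-1,3);g=a['im'].mean(2)[b[1]:b[3],b[0]:b[2]].ravel()
    w=np.c_[(P-O)@n,(P-O)@y,(P-O)@z];k=(w[:,0]>-14)&(w[:,0]<6)&(abs(w[:,1])<60)&(abs(w[:,2])<60);w=w[k];g=g[k]
    print(nm,'top z',np.sort(w[:,2])[-8:])
    for lo in range(-30,40,10):
        s=w[(w[:,2]>lo)&(w[:,2]<=lo+10)]
        if len(s):print(lo+5,len(s),'y',s[:,1].min(),s[:,1].max(),'x med',np.median(s[:,0]))
    if nm=='scene':
        dk=w[(g<27)&(w[:,2]>-10)&(w[:,2]<34)&(abs(w[:,1])<20)];print('bump',len(dk),dk.min(0),dk.max(0),dk.mean(0),'->',O+dk.mean(0)@np.array([n,y,z]))
```

```text
scene top z [35.67 35.79 35.98 36.17 36.55 37.12 37.29 39.05]
-25 37 y -32.87882700457801 38.627339628885046 x med 0.3789020306112832
-15 27 y -34.5534803162442 35.40793575351519 x med -0.03773837431362285
-5 34 y -32.536513903363996 39.48333190605138 x med 0.0663081307373235
5 34 y -33.202988255900316 34.38489807462243 x med 0.753787625520891
15 35 y -32.75281717270974 38.177690533878476 x med 0.9112272682141833
25 43 y -32.674217359192696 36.66491070293499 x med -0.2480318295457153
35 73 y -32.654821713221814 35.18890032874065 x med -2.6158271099712835
bump 37 [  0.91 -14.36  -8.27] [ 3.67 17.94 19.02] [2.17 2.34 7.24] -> [ 600.29 -282.52  221.47]
top top z [35.38 35.42 35.6  35.67 35.75 35.79 35.85 36.85]
-25 20 y -30.40002301169627 39.19945921636563 x med -9.67293952469172
-15 22 y -23.405218701987586 39.31176742626457 x med -9.713576299753711
-5 17 y -27.963067874524732 39.47045137955409 x med -9.88020914631727
5 24 y -17.7593552079149 38.93107055830252 x med -9.843486055426556
15 24 y -28.16214412349376 39.063608365515705 x med -9.88672715755343
25 26 y -18.620610617430092 39.451669148971895 x med -9.856406231887187
35 133 y -28.50930165101783 39.112562324933755 x med -6.333279049930185
```

The lens is at about (600,-282.5,223). Top edge, side edges and bump agree. Final shift is (+1,-46,+3) mm.

Request:
{"op": "servo_tool", "data": {"rows": [[0, [0, -0.006, 0.001], 0], [0, [0, -0.014, 0.002], 0], [0, [0, -0.022, 0.003], 0], [0, [0, -0.03, 0.003], 0], [0, [0.001, -0.037, 0.003], 0], [0, [0.001, -0.042, 0.003], 0], [0, [0.001, -0.045, 0.003], 0], [0, [0.001, -0.046, 0.003], 0], [0, [0.001, -0.046, 0.003], 0], [0, [0.001, -0.046, 0.003], 0]]}}

```text
clock: 13.55
ee_pos: [619.4, -141.3, 211.9]
tcp_rot: [-2.285, 1.561, -0.848]
ft_force: [1.0, -0.7, -0.5]
grip_width: 0.24
```

Run:
```python
from st import *
st();o=robot.get_obs();x,y,z=o['ee_pos']
n=np.array([.127,.932,-.34]);n/=np.linalg.norm(n);Y=np.cross([0,0,1],n);Y/=np.linalg.norm(Y);Z=np.cross(n,Y);L=np.array([600,-282.5,223])
S={}
for nm in('scene','top'):
    im,d=grab(nm,nm+'8');S[nm]=im
    v,u=np.mgrid[:420,:560];P=pts(nm,np.c_[u.ravel(),v.ravel()],d)
    w=np.c_[(P-L)@n,(P-L)@Y,(P-L)@Z];k=(w[:,0]>115)&(w[:,0]<145)&(abs(w[:,1])<35)&(w[:,2]>-40)&(w[:,2]<26)&(P[:,2]<z-6);q=w[k]
    print(nm,len(q),q.min(0),q.max(0),np.median(q,0),'x vs z slope deg',np.degrees(np.arctan(np.polyfit(q[:,2],q[:,0],1)[0])))
    P0=np.load(f'pics/P{nm}.npy').reshape(-1,3);f=lambda P,c,r,a,b:P[(P[:,2]>a)&(P[:,2]<b)&(np.hypot(P[:,0]-c[0],P[:,1]-c[1])<r)]
    for t,c,r,a,b in(('phone',(600,-290),70,190,300),('lid',(580,300),80,225,330),('rim',(553,208),80,182,196)):
        A,B=f(P0,c,r,a,b),f(P,c,r,a,b);print(' ',t,len(A),len(B),np.median(A,0),np.median(B,0))
cv2.imwrite('pics/c8.png',S['scene'][80:330,90:460])
st()
```

```text
13.55 [ 619.366 -141.268  211.895] jaw yaw 172.3133441436503 q [ 0.095  0.125  0.137  0.008 -1.577 -0.229] F [ 0.987 -0.717 -0.465] w 0.24039208373081133
scene 68 [127.258 -26.428 -27.378] [132.859  21.763  24.312] [130.807  -8.921  -7.197] x vs z slope deg -0.15108673690517338
  phone 272 269 [ 605.492 -283.103  229.628] [ 604.653 -283.001  229.658]
  lid 728 727 [616.608 305.687 297.35 ] [616.328 305.598 297.575]
  rim 476 446 [554.42  202.389 189.068] [562.828 206.966 189.187]
top 75 [126.472 -12.157 -25.979] [130.923  23.981  18.436] [128.114  10.846  -8.984] x vs z slope deg 1.127894856167239
  phone 266 269 [ 594.439 -285.564  245.741] [ 594.461 -285.698  245.432]
  lid 1900 1895 [582.794 308.45  262.384] [582.676 308.375 262.762]
  rim 522 216 [556.943 229.801 191.335] [553.228 267.965 191.369]
13.65 [ 619.383 -141.204  211.946] jaw yaw 172.32430476666528 q [ 0.095  0.125  0.137  0.008 -1.577 -0.229] F [-0.161 -0.006 -0.347] w 0.23973029071526628
```

View pics/c8.png

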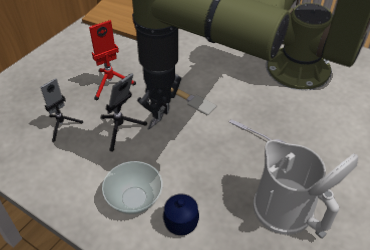

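The mesh is about 129 mm from the lens and on its axis: y spans -26 to +24 mm and the lower edge is at -27. It's square within about 1°, and the phone and lid haven't moved. Handing in.

```bash
python3 -c "
from st import *
st();print(robot.close_job())"
```

```text
13.65 [ 619.383 -141.204  211.946] jaw yaw 172.32430476666528 q [ 0.095  0.125  0.137  0.008 -1.577 -0.229] F [-0.161 -0.006 -0.347] w 0.23973029071526628
the job is handed in; nothing more can be done
None
```

The filter is out of the kettle and held steady in front of the larger grey phone's lens. I handed the job in at 13.65 s; no verdict was reported.

I gripped the tab across its width and lifted it straight out. The moves can only turn the tool about vertical, and the lens looks about 20° down. So I pressed the filter's lower edge on free counter to lean it about 20° in the fingers, then carried it to the lens.

**Filter:** By the last depth readings the mesh is about 129 mm ahead of the lens and within about 2 mm of its axis. It is square to the phone to about 1°, tab up, with no contact force showing at the wrist.

**Phone and lid:** The phone and lid points match the start within about 1 mm.

**Kettle:** My rim comparison came out 5–10 mm different in the scene view and 38 mm in the top view. I put both down to a changed view: the filter is gone from the scene view, and the arm covers much of the rim in the top view. The kettle looks in place in the last picture, and the lid hinged to it is unmoved.

**Bystanders:** The bowl, pot, spoon and scraper were checked only by eye.

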